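Hold a half-lapped divider ready over its grooves for gluing

TASK

We are gluing up the divided wooden drawer insert: first take the glue bottle out of it without tipping it, stand it upright in the middle of the square ply scrap and let go. Then lift the long notched divider out of the slotted stand, carry it over the insert's walls without touching them, and hold it level and exactly in line above its two empty grooves, turned so that its notch is over the open notch in the long divider, with its lower edge about 10 mm above the insert's rim. Finish still holding it there, not lowered in and touching nothing, so that I can run glue in underneath; do not shift the insert, and leave everything else where it is.

Things in the scene. Friction and masses are not known exactly. Their poses are not given: they have to be found in the camera images.
- insert_box: Divided drawer insert: open pale wooden box 190 (x) x 300 (y) x 70 mm high, walls 12, floor 6 mm, 1.6 kg, loose. Origin: centre of its underside; z up, x away from the robot at yaw 0. Inside, 2 mm below the rim: a long divider (12 mm thick) along y at x = +20 mm, and a cross divider in the groove pair at y = +46 mm. The groove pair at y = -46 mm is empty: there the job is.
- groove_front (a point): Rim end of the empty groove (14 mm wide, 6 mm deep, vertical, open at the top) in the inner face of the insert's front wall, the one nearer the robot: (-88, -46, 70) mm in the insert, axes as the insert. The divider's end_long belongs straight above it.
- groove_back (a point): The same in the back wall: (88, -46, 70) mm in the insert, axes as the insert. The divider's end_short belongs straight above it.
- long_notch (a point): Open notch, 14 mm wide, cut from the top edge of the insert's long divider halfway down, between the two empty grooves; this point lies on its centre at rim height: (20, -46, 70) mm in the insert.
- divider: The divider to hold: wooden panel 176 long (x) x 12 thick (y) x 62 mm high (z up), 0.1 kg, on edge in the front or rear slot of the stand; the longer, taller of two panels. Origin: middle of its lower edge. Notch 14 mm wide, 32 high in the lower edge, 20 mm off the middle towards its +x end (the robot's left as it stands). Grip across the thickness at the middle of the top edge.
- end_short (a point): Lower corner of the divider at its +x end, the end nearer the notch: (88, 0, 0) mm in the divider.
- end_long (a point): Lower corner of the divider at its -x end, the end farther from the notch: (-88, 0, 0) mm in the divider.
- rack: Slotted stand, fixed, on the left: base board 130 (x) x 170 (y) x 8 mm, two cleats 20 mm thick at y = -42 and +42 mm rising to 28 mm above the bench; slots 16 mm wide along y at x = -36, 0, +36 mm, their floor at 8 mm. Panels stand in the two outer slots. Origin: centre of the underside; z up.
- short_panel: Bystander: a plain panel without a notch, 116 x 12 x 50 mm, in the other outer slot of the stand. Origin: middle of its lower edge.
- glue: The glue bottle: white squeeze bottle with orange nozzle, 49 mm diameter, 150 mm high to the nozzle tip; the straight body ends about 117 mm above its base; about 0.25 kg. It stands upright on the floor of the insert, in the wide front compartment. Origin: centre of its base, z up.
- glue_board: The square ply scrap for the glue bottle: 90 x 90 x 18 mm, loose on the bench to the right of the insert. Origin: centre of its underside.
- tin: Bystander: round grey tin, 80 mm diameter, 44 mm high, on the right; it and the ply scrap may have changed places. Origin: centre of its underside.
- oil: Bystander: blue squeeze bottle, 45 mm diameter, 140 mm high, at the far left. Origin: centre of its base.
- plane: Bystander: small wooden plane 60 x 150 x 62 mm, behind and between the insert and the stand. Origin: centre of its underside.

How it is judged:
By the outcome, as a careful person would: the job done as asked, in the order asked, and still so for the second after the job is handed in, while the arm keeps its last pose, push and grip.
It also fails if it takes over 67 s, if anything falls off the work surface, if the arm or the gripper's body presses on something with over 40 N, if the wrist force passes 120 N, or if a joint passes its speed limit or range.

ROBOT

A 6-joint arm with a two-finger parallel gripper is mounted at the origin on a cart in front of the work surface, level with it; the furniture and walls round the work are solid. World frame = base frame: x ahead of the robot, y to its left, z up, the work surface at z = 0. Lengths are in mm, angles in rad, forces in N, time in s.
With the tool pointing down it reaches from about 300 to 775 mm from the base axis. Payload 14.6 kg.
Tool frame: the origin (TCP) lies between the finger pads; the fingertips stand manip.tip_reach ahead of it and the grasp point (between the pads) lies 5 mm behind it (manip.tip_reach is the distance from the TCP to the fingertips, in mm); z points along the fingers, y is the line along which they close (so a half turn about z gives the same grasp; the last joint's range is limited). The gripper opens to 94 mm and grips with 3 to 60 N. Pads are 16 mm wide; open, the fingers measure 119 mm over their backs; the gripper's body (75 mm by 177 mm) begins 78 mm behind the grasp point.
Start: joints at [-1.175, 0.3, 1.521, -0, 1.321, -0.067], TCP at [245.542, -492.137, 219.446] pointing down, gripper open.
Joint ranges: [-3.03, 3.03], [-0.79, 2.21], [0.23, 2.52], [-1.04, 4.18], [0, 3.07], [-2.55, 2.55]. Speed limits (rad/s): [2.22, 2.22, 2.57, 3.14, 3.14, 3.14].

INTERFACE

Orientations are given as [roll, pitch, yaw] about the fixed x, y, z axes, in that order (R = Rz(yaw) Ry(pitch) Rx(roll)).
In Python, from cell import manip gives the robot as it stands. The module is installed in compiled form; this text tells all that it offers.
- The arm moves only by the shell command python3 -m creep 'ROWS' [FORCE]. ROWS is JSON, a list of rows, each a list of 3 entries, a list of its own where there are three numbers: the opening, from -1 (shut) to 1 (fully open), then the shift along the tool's x, y, z in cm, then the turn about the tool's z in units of 5 degrees (1.0 is 5 degrees). In form: [[grip, [tx, ty, tz], roll], ...]. A call has 1 to 12 rows; each row is the pose to reach, as a shift and turn from the pose commanded when the call began, along the tool's axes at that moment; what a row does not reach only later rows make up. A row lasts 1/10 s, in which the tool goes at most 50 mm and 8.59 degrees, less where a joint would pass 70% of its speed; a pose out of reach is approached as far as the arm can. A call with a gripper value outside its range is refused whole. The fingers move at their own pace and stop on an object; FORCE is the grip in N (left out, the last holds). Time passes only in rows, so rows that repeat a pose let the fingers close. It gives the time, the measured TCP pose, the force, the opening and the grip force at its end, in the units of the state.
- manip.read_state(): the state, without advancing time (a new reading comes with each control period).
- manip.camera(name): name is "scene" or "top" or "wrist"; returns the picture (420x560x3 uint8, red, green, blue); there is no depth.
- manip.camera_params(name): a dict with "fovy" (degrees; the focal length in pixels is half the picture's height over the tangent of half this angle, whatever the lens; pixels are square), "cx", "cy" (the principal point, pixels), "origin" and "attitude" of the camera in the world. Camera axes: x right, y down, z forward; pixel columns grow to the right and rows downward; lengths in mm; the calibration is good to about 2 mm. The wrist camera is an equidistant fisheye: a pixel r from the principal point sees the ray r / f radians off the axis. A picture is of the moment at which its call begins: read the wrist's pose just before it. camera_params takes no time and is no camera call; for the wrist camera it gives the pose at the moment of the call.
- manip.sign_off(): hands the job in; it is judged then, once.
The state is a dict: "clock": time; "joints": joint angles; "qd": joint speeds; "effort": joint torques, N m; "eef_pos": TCP position; "eef_rot": TCP orientation; "wrist_force": force on the tool from outside, world axes, zero at the start; "moment": the same for the moment, N m; "finger_gap": finger opening in mm; "finger_force": force on a finger pad.
Only numpy, scipy, OpenCV 4.12 (cv2) and the standard library are available. Lean on these libraries where they do the work, as an engineer would, in place of code of your own. Each camera call takes 0.05 s, during which the arm holds its last target. There are 200 camera calls.

## Working session

There is one attempt and no reset: what is moved stays moved. The work goes in short steps, Python scripts to look and compute and a shell command to move; the robot and the scene stay as the last step left them, time stands still between calls to the robot, and variables do not carry over. Pictures are saved under pics/ and viewed, at most 10 in all, crops included, and the job is handed in when it is done.

```bash
mkdir -p pics; ls
python3 - <<'E'
from cell import manip
import cv2,numpy as np
s=manip.read_state();print(s,manip.tip_reach)
for n in("scene","top"):
    print(n,manip.camera_params(n)); cv2.imwrite(f"pics/{n}0.png",manip.camera(n)[:,:,::-1])
print(manip.camera_params("wrist"))
E
```

```text
pics
{'clock': 0.0, 'joints': array([-1.17458850e+00,  3.00481275e-01,  1.52160810e+00, -2.28476234e-05,
        1.32070557e+00, -6.65869867e-02]), 'qd': array([ 1.03348510e-03, -7.23979900e-04,  6.63742872e-04, -2.26367470e-03,
        7.02547034e-05, -5.35292349e-04]), 'effort': array([-3.64064363e-04, -5.31800365e+01, -3.52735627e+01,  7.07483548e-02,
        2.43735110e-02, -8.45801969e-05]), 'eef_pos': array([ 245.44607199, -491.90499621,  218.86931407]), 'eef_rot': array([-3.14039155e+00, -5.79167694e-05,  4.62800447e-01]), 'wrist_force': array([0.29396538, 0.61088034, 0.28380494]), 'moment': array([-0.01668233, -0.00414148, -0.01059866]), 'finger_force': 0.0, 'finger_gap': 94.12593760916093} 14.0
scene {'fovy': 42.61948701906702, 'cx': 284.0839761345017, 'cy': 210.9030998927, 'origin': array([-1109.98117653,   402.26726134,  1104.89203252]), 'attitude': array([-2.11934323, -0.01501776, -1.77285079])}
top {'fovy': 54.82848936221185, 'cx': 275.85014574042066, 'cy': 213.74981815268114, 'origin': array([ 317.61569173,   42.38179376, 1260.28883024]), 'attitude': array([-2.93840446, -0.00403831, -1.52197511])}
{'fovy': 65.70646984690485, 'cx': 281.47485830306374, 'cy': 205.30532634280064, 'origin': array([ 315.25006972, -457.14547892,  383.55790031]), 'attitude': array([ 2.86635238e+00,  1.35871945e-03, -1.10787941e+00])}
```

View pics/top0.png

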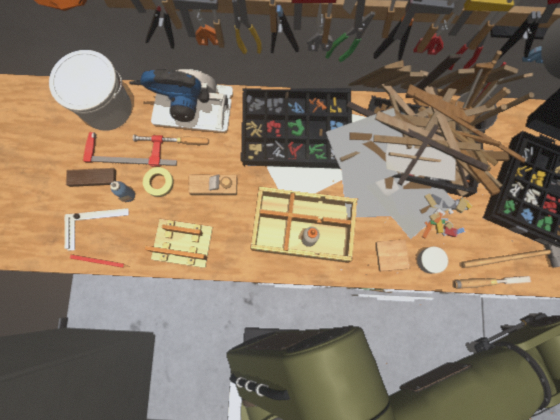

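View pics/scene0.png

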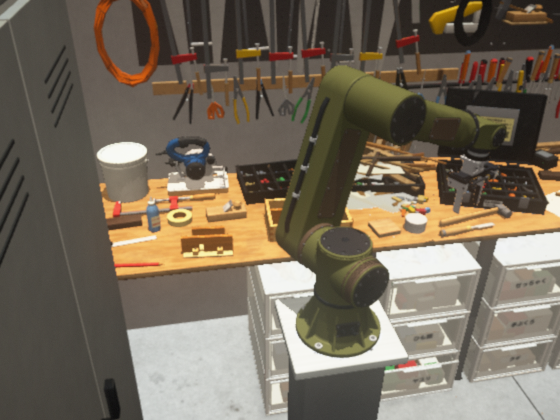

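The top view shows the insert at about (305,224) with the bottle at (312,237), the stand at (182,243) with the longer panel in front (177,252), the ply scrap at (393,255) and the tin at (433,260). The scene view confirms this, with the arm hiding part of the insert.

```bash
cat > h.py <<'E'
import numpy as np,cv2
from scipy.spatial.transform import Rotation as R
from cell import manip
def ray(p,u,v,fish=False):
    f=210/np.tan(np.radians(p['fovy'])/2); x=(u-p['cx'])/f; y=(v-p['cy'])/f
    if fish:
        r=np.hypot(x,y); k=np.sin(r)/max(r,1e-9); d=np.array([x*k,y*k,np.cos(r)])
    else: d=np.array([x,y,1.])
    d=R.from_euler('xyz',p['attitude']).apply(d)
    return np.array(p['origin']),d/np.linalg.norm(d)
def plane(p,u,v,z,fish=False):
    o,d=ray(p,u,v,fish); return o+d*(z-o[2])/d[2]
def tri(rays):
    A=sum(np.eye(3)-np.outer(d,d) for o,d in rays); b=sum((np.eye(3)-np.outer(d,d))@o for o,d in rays)
    x=np.linalg.solve(A,b); return x,[round(float(np.linalg.norm(np.cross(x-o,d))),1) for o,d in rays]
def proj(p,X,fish=False):
    f=210/np.tan(np.radians(p['fovy'])/2)
    c=R.from_euler('xyz',p['attitude']).inv().apply(np.array(X,float)-p['origin'])
    if fish:
        t=np.arctan2(np.hypot(c[0],c[1]),c[2]); n=np.hypot(c[0],c[1]); q=c[:2]/n*t
    else: q=c[:2]/c[2]
    return q*f+[p['cx'],p['cy']]
E
python3 - <<'E'
from h import *
p=manip.camera_params("top"); im=cv2.imread("pics/top0.png")
pr=lambda n,u,v,z:print(n,plane(p,u,v,z).round(0))
for u,v in((260,187),(358,193),(352,260),(253,250)): pr("rim",u,v,70)
pr("nozzle",314,230,156);pr("board",393,255,18);pr("tin",434,260,44)
pr("divL",148,248,70);pr("divR",205,256,70);pr("spL",163,228,58);pr("spR",201,234,58)
a=cv2.resize(im[175:275,235:445],None,fx=3.8,fy=3.8,interpolation=2); b=cv2.resize(im[210:275,140:230],None,fx=3.2,fy=3.2,interpolation=2)
o=np.zeros((600,800,3),np.uint8);o[:380,:798]=a;o[385:385+b.shape[0],:b.shape[1]]=b
cv2.imwrite("pics/crop0.png",o)
E
```

```text
rim [643. 102.  70.]
rim [ 639. -196.   70.]
rim [ 435. -180.   70.]
rim [451. 111.  70.]
nozzle [505. -58. 156.]
board [ 462. -316.   18.]
tin [ 450. -431.   44.]
divL [441. 421.  70.]
divR [426. 251.  70.]
spL [505. 386.  58.]
spR [492. 271.  58.]
```

View pics/crop0.png

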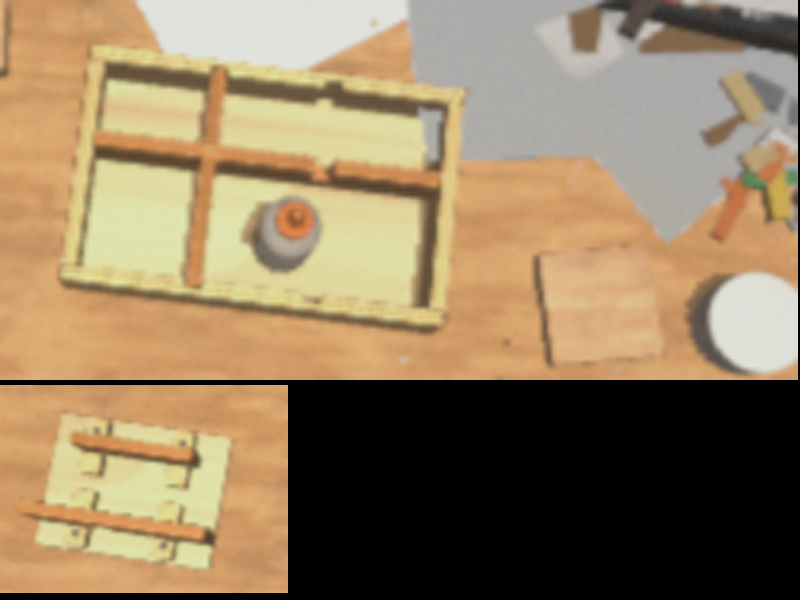

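```bash
python3 -m creep '[[1,[2,-1.2,-1],0.3],[1,[5,-3,-2.5],0.7],[1,[9,-5.3,-4],1.3],[1,[13,-7.7,-5],1.9],[1,[17,-10,-6],2.5],[1,[21,-12.4,-7],3.1],[1,[25,-14.7,-8],3.7],[1,[29,-17,-9],4.3],[1,[33,-19.4,-10],4.9],[1,[37,-21.8,-11],5.4],[1,[39.5,-23.2,-11],5.8],[1,[40.3,-23.7,-11],5.9]]'
python3 -m creep '[[1,[0,0,0],0],[1,[0,0,0],0],[1,[0,0,0],0]]'
python3 - <<'E'
from h import *
import json
s=manip.read_state();p=manip.camera_params("wrist");im=manip.camera("wrist")
print(s['eef_pos'],s['eef_rot'],s['joints'],p)
np.savez("w1.npz",im=im,**p);cv2.imwrite("pics/w1.png",cv2.resize(im[:,:,::-1],(800,600),interpolation=2))
for n,X in dict(rim_bl=(643,102,70),fr=(435,-180,70),board=(462,-316,18),noz=(505,-58,156)).items(): print(n,proj(p,X,True).round())
E
```

```text
clock: 1.3
eef_pos: [501.3, -98.0, 329.1]
eef_rot: [-3.141, 0.0, -0.05]
wrist_force: [0.0, -0.7, -0.2]
finger_gap: 94.0
finger_force: 0.0
clock: 1.6
eef_pos: [499.8, -101.3, 329.4]
eef_rot: [3.141, 0.0, -0.053]
wrist_force: [0.5, 0.0, 0.2]
finger_gap: 94.2
finger_force: 0.0
[ 499.81869676 -101.27897259  329.40614916] [ 3.14148485e+00  1.34947450e-04 -5.31477486e-02] [-2.71686374e-01  1.48276994e-01  1.45341512e+00 -1.34564099e-04
  1.54000890e+00  1.35226184e+00] {'fovy': 65.70646984690485, 'cx': 281.47485830306374, 'cy': 205.30532634280064, 'origin': array([ 577.73930785, -105.69057355,  493.98628416]), 'attitude': array([ 2.86609300e+00, -4.30197917e-04, -1.62380961e+00])}
rim_bl [128.  84.]
fr [340. 218.]
board [417. 187.]
noz [240. 187.]
```

View pics/w1.png

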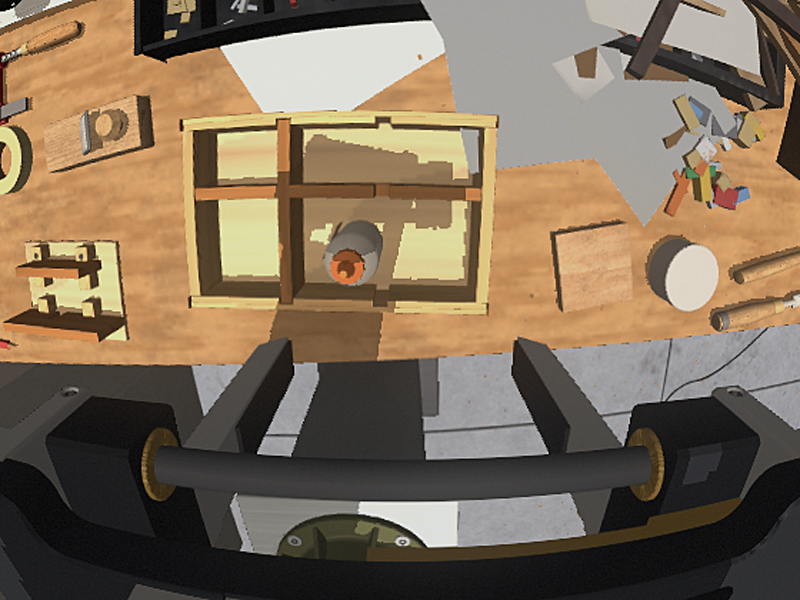

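The wrist view (800×600) shows the rim corners at (181,119), (497,116), (489,312) and (190,307), and the empty grooves at (383,121) and (385,303). The notch is at (382,190), the nozzle at (347,267) and the board corners at (551,233), (624,222), (633,301) and (562,312).

Run:
```python
from h import *
p=dict(np.load("w1.npz"));im=p.pop('im');t=manip.camera_params("top");top=cv2.imread("pics/top0.png")
W=lambda u,v,z:plane(p,u*.7,v*.7,z,True)
C={'BL':(182,120),'BR':(497,116),'FR':(489,312),'FL':(190,307)}
P={k:W(*c,70) for k,c in C.items()}
for k in P: print(k,P[k].round(1))
print([np.linalg.norm(P[a]-P[b]).round(1) for a,b in(('BL','BR'),('FL','FR'),('BL','FL'),('BR','FR'))])
print("ctr",sum(P.values())/4, "yaw",[np.degrees(np.arctan2(*(P[a]-P[b])[[1,0]])).round(2)-q for a,b,q in(('BL','BR',90),('FL','FR',90),('BL','FL',0),('BR','FR',0))])
for n,q in dict(gb=(383,122),gf=(386,302),ln=(382,190)).items(): print(n,W(*q,69).round(1))
B=[W(*c,18) for c in((551,233),(624,222),(633,301),(562,312))];print("board",np.round(B,1),np.mean(B,0).round(1))
# two-view heights: top-view px from crop (scale 3.8, offset 235,175)
c=lambda u,v:(235+u/3.8,175+v/3.8)
T={'BL':((182,120),c(95,48)),'BR':((497,116),c(463,91)),'FR':((489,312),c(440,326)),'FL':((190,307),c(62,278)),'noz':((346,268),c(296,218)),'ln':((382,190),c(323,171)),
 'b0':((551,233),c(539,255)),'b1':((624,222),c(645,249)),'b2':((633,301),c(661,353)),'b3':((562,312),c(550,363))}
for n,(a,b) in T.items():
    x,e=tri([ray(p,a[0]*.7,a[1]*.7,True),ray(t,*b)]);print(n,x.round(1),e)
# bottle mask in the wrist image
```

```text
BL [643.1 103.7  70. ]
BR [ 620.5 -194.4   70. ]
FR [ 434.7 -182.8   70. ]
FL [455.  119.3  70. ]
[np.float64(298.9), np.float64(302.8), np.float64(188.8), np.float64(186.2)]
ctr [538.33568062 -38.55618768  70.        ] yaw [np.float64(-4.340000000000003), np.float64(-3.8400000000000034), np.float64(-4.76), np.float64(-3.58)]
gb [618.4 -90.8  69. ]
gf [449.9 -83.7  69. ]
ln [556.2 -86.4  69. ]
board [[ 501.8 -261.2   18. ]
 [ 512.5 -349.4   18. ]
 [ 419.7 -367.7   18. ]
 [ 412.  -276.9   18. ]] [ 461.5 -313.8   18. ]
BL [641.6 101.8  73. ] [1.0, 1.0]
BR [ 620.3 -193.4   71.8] [0.7, 0.7]
FR [ 433.4 -180.6   65.7] [2.9, 2.9]
FL [455.7 116.9  73.9] [0.6, 0.6]
noz [500.5 -57.3 138.6] [0.2, 0.2]
ln [554.9 -85.6  46.8] [0.2, 0.2]
b0 [ 500.5 -266.8    7.6] [2.1, 2.1]
b1 [ 510.8 -356.8    4.3] [0.3, 0.3]
b2 [ 424.1 -360.    31.4] [0.2, 0.2]
b3 [ 412.8 -275.2   20.5] [0.8, 0.8]
```

```bash
python3 -m creep '[[1,[-1.5,-1,1.5],0.05],[1,[-3.5,-2.2,4],0.1],[1,[-5.5,-3.3,6.2],0.2],[1,[-6.2,-3.7,7],0.2],[1,[-6.2,-3.7,7],0.2],[1,[-6.2,-3.7,7],0.2],[1,[-6.2,-3.7,7],0.2]]'
python3 - <<'E'
from h import *
p=manip.camera_params("wrist");im=manip.camera("wrist");np.savez("w2.npz",im=im,**p)
a=dict(np.load("w1.npz"))
for q in(a,dict(np.load("w2.npz"))):
    h=cv2.cvtColor(q['im'],cv2.COLOR_RGB2HSV)
    m=cv2.inRange(h,(3,150,120),(14,255,255));m[:60]=0
    x0=proj(q,(502,-58,145),True);print(x0)
    n,l,s,c=cv2.connectedComponentsWithStats(m)
    for i in range(1,n):
        if s[i,4]>25 and np.hypot(*(c[i]-x0))<60: print(s[i],c[i])
cv2.imwrite("pics/w2.png",cv2.resize(im[40:300,80:480,::-1],None,fx=2,fy=2,interpolation=2))
E
```

```text
clock: 2.35
eef_pos: [440.9, -60.6, 260.1]
eef_rot: [3.141, -0.001, -0.07]
wrist_force: [0.1, -0.0, -0.2]
finger_gap: 94.0
finger_force: 0.0
[241.85860743 187.45612242]
[196 169   3  15  28] [196.53571429 175.78571429]
[231 176  24  23 327] [242.40672783 186.86850153]
[196 184   6  27  77] [198.05194805 198.97402597]
[273.00194957 135.98496271]
[258 122  30  31 470] [272.29148936 136.98297872]
[268 136   7   7  40] [271.325 138.975]
```

View pics/w2.png

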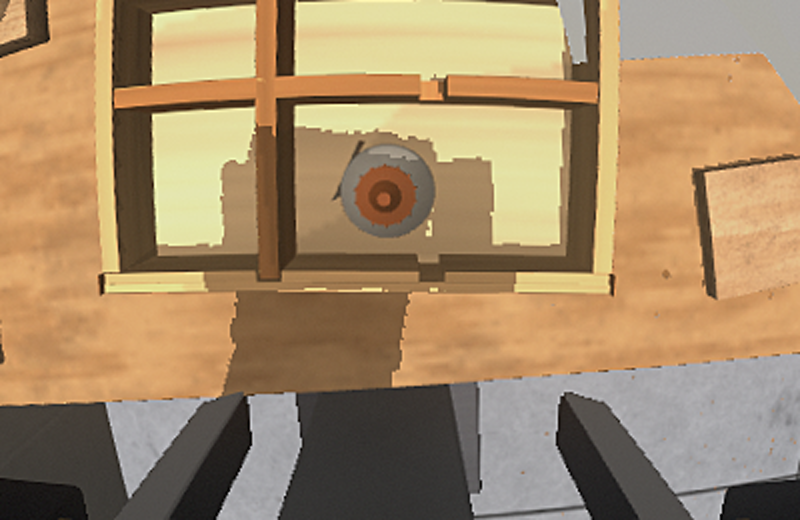

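The picture shows the bottle straight below the camera: nozzle tip at (384,199) in the crop, body outline centred at (388,191), fully clear of the walls.

Run:
```python
from h import *
a=dict(np.load("w1.npz"));b=dict(np.load("w2.npz"));t=manip.camera_params("top")
g=lambda u,v:(80+u/2,40+v/2)
print(tri([ray(a,242.4,186.9,True),ray(b,272.3,137,True)]))
print("tip",plane(b,*g(384,199),156,True).round(1),"orange",plane(b,272.3,137,140,True).round(1),"orange1",plane(a,242.4,186.9,140,True).round(1))
for L,Rr,T,B in((341,435,145,238),): print("body",plane(b,*g((L+Rr)/2,(T+B)/2),117,True).round(1), np.linalg.norm(plane(b,*g(L,191),117,True)-plane(b,*g(Rr,191),117,True)))
# board corners & rim heights w1/w2
for n,u,v in(('b0',(551,233),(694,170)),('b3',(562,312),(715,298)),('FL',(190,307),(103,293)),('FR',(489,312),(613,294)),('ln',(382,190),(433,90)),):
    x,e=tri([ray(a,u[0]*.7,u[1]*.7,True),ray(b,*g(*v),True)]);print(n,x.round(1),e)
print('FL',plane(b,*g(103,293),70,True).round(1),'FR',plane(b,*g(613,294),70,True).round(1),'ln',plane(b,*g(433,78),69,True).round(1),'gf',plane(b,*g(432,277),70,True).round(1))
s=manip.read_state();print(s['eef_pos'],s['eef_rot'])
```

```text
(array([500.44079612, -57.12935588, 134.61447984]), [0.2, 0.2])
tip [499.8 -57.3 156. ] orange [500.9 -57.2 140. ] orange1 [501.5 -58.  140. ]
body [500.5 -58.1 117. ] 44.32257849003457
b0 [ 500.2 -264.9    5.6] [0.5, 0.5]
b3 [ 412.3 -276.7   17.9] [0.4, 0.4]
FL [455. 119.  70.] [0.3, 0.3]
FR [ 430.6 -185.1   59.9] [0.8, 0.8]
ln [554.4 -85.8  42.5] [0.7, 0.7]
FL [455.  118.6  70. ] FR [ 432.4 -182.3   70. ] ln [558.2 -85.4  69. ] gf [448.7 -77.7  70. ]
[440.86693223 -60.46800032 259.99285635] [ 3.14141643e+00 -8.99517038e-04 -6.99847201e-02]
```

```bash
python3 -m creep '[[1,[1.5,-0.2,0],0],[1,[4,-0.5,0],0],[1,[5.9,-0.7,0.5],0],[1,[5.9,-0.7,2.5],0],[1,[5.9,-0.7,5.5],0],[1,[5.9,-0.7,8.5],0],[1,[5.9,-0.7,11.5],0],[1,[5.9,-0.7,14],0],[1,[5.9,-0.7,15.5],0],[1,[5.9,-0.7,16.1],0],[1,[5.9,-0.7,16.1],0],[1,[5.9,-0.7,16.1],0]]' 20
python3 -m creep '[[0,[0,0,0],0],[-0.2,[0,0,0],0],[-0.2,[0,0,0],0],[-0.2,[0,0,0],0],[-0.2,[0,0,0],0],[-0.2,[0,0,0],0],[-0.2,[0,0,0],0],[-0.2,[0,0,0],0]]' 20
```

```text
clock: 3.6
eef_pos: [500.3, -57.3, 99.3]
eef_rot: [3.141, -0.001, -0.07]
wrist_force: [0.6, 0.0, 0.1]
finger_gap: 93.5
finger_force: 0.0
clock: 4.4
eef_pos: [499.7, -57.1, 98.4]
eef_rot: [-3.142, -0.0, -0.07]
wrist_force: [-0.2, 0.2, -0.2]
finger_gap: 47.9
finger_force: 20.0
```

```bash
python3 -m creep '[[-0.2,[0,0,-0.3],0],[-0.2,[0,0,-1],0],[-0.2,[0,0,-2],0],[-0.2,[0,0,-3.3],0],[-0.2,[0,0,-4.8],0],[-0.2,[0,0,-6.3],0],[-0.2,[0,0,-7.8],0],[-0.2,[0,0,-9],0],[-0.2,[0,0,-9.7],0],[-0.2,[0,0,-10],0],[-0.2,[0,0,-10],0],[-0.2,[0,0,-10],0]]'
python3 - <<'E'
from h import *
s=manip.read_state();P=s['eef_pos'];y=s['eef_rot'][2];print(P,y,s['finger_gap'],s['finger_force'],s['wrist_force'])
d=np.array([461.5,-316])-P[:2];print(d@[np.cos(y),np.sin(y)],d@[np.sin(y),-np.cos(y)])
p=manip.camera_params("wrist");im=manip.camera("wrist");np.savez("w3.npz",im=im,**p)
cv2.imwrite("pics/w3.png",cv2.resize(im[:,:,::-1],(800,600),interpolation=2))
E
```

```text
clock: 5.6
eef_pos: [499.5, -57.0, 197.9]
eef_rot: [-3.141, 0.001, -0.07]
wrist_force: [-0.5, -0.2, -4.4]
finger_gap: 47.6
finger_force: 20.0
[499.45685298 -57.03745641 197.88426204] -0.06954279028406107 47.569137879636735 19.980991780757904 [-0.50403513 -0.21249688 -4.42741182]
-19.87064096794933 260.97409698858195
```

View pics/w3.png

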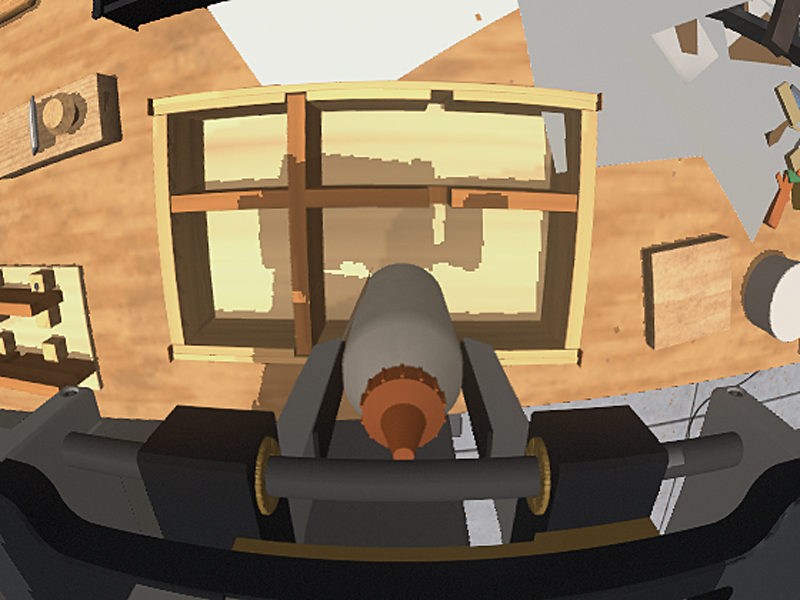

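The bottle hangs upright between the fingers. The board's top corners are at about (652,250), (728,237), (733,334) and (656,349).

Run:
```python
from h import *
a=dict(np.load("w3.npz"));b=dict(np.load("w1.npz"))
B=np.array([plane(a,u*.7,v*.7,18,True) for u,v in((652,250),(728,237),(733,334),(656,349))]);print(B.round(1),B.mean(0))
B1=[(555,235),(624,222),(633,301),(564,311)]
for u,v in zip(B1,((652,250),(728,237),(733,334),(656,349))):
    x,e=tri([ray(b,u[0]*.7,u[1]*.7,True),ray(a,v[0]*.7,v[1]*.7,True)]);print(x.round(1),e)
# contour of board by edge mask in w3
```

```text
[[ 503.  -266.4   18. ]
 [ 512.1 -351.3   18. ]
 [ 417.  -372.4   18. ]
 [ 412.4 -279.7   18. ]] [ 461.13213304 -317.44985016   18.        ]
[ 501.3 -266.    18.2] [1.8, 1.8]
[ 513.3 -346.5   23.8] [0.1, 0.1]
[ 424.  -359.7   32.2] [0.4, 0.4]
[ 413.6 -278.5   20. ] [0.2, 0.2]
```

```bash
python3 -m creep '[[-0.2,[0,0.6,0],0],[-0.2,[-0.1,2,0],0],[-0.2,[-0.3,4.2,0],0],[-0.2,[-0.6,7,0],0],[-0.2,[-0.8,10.2,0],0],[-0.2,[-1,13.4,0],0],[-0.2,[-1.3,16.6,0],0],[-0.2,[-1.6,19.8,0],0],[-0.2,[-1.8,22.6,0],0],[-0.2,[-1.9,24.6,0],0],[-0.2,[-2,25.8,0],0],[-0.2,[-2,26.1,0],0]]'
python3 -m creep '[[-0.2,[0,0,0.5],0],[-0.2,[0,0,1.5],0],[-0.2,[0,0,3],0],[-0.2,[0,0,4.5],0],[-0.2,[0,0,5.8],0],[-0.2,[0,0,6.6],0],[-0.2,[0,0,7],0],[-0.2,[0,0,7],0]]'
python3 - <<'E'
from h import *
s=manip.read_state();print(s['eef_pos'],s['eef_rot'],s['wrist_force'])
p=manip.camera_params("wrist");im=manip.camera("wrist");np.savez("w4.npz",im=im,**p)
cv2.imwrite("pics/w4.png",cv2.resize(im[100:320,150:450,::-1],None,fx=2.6,fy=2.6,interpolation=2))
E
```

```text
clock: 6.85
eef_pos: [460.9, -317.4, 198.1]
eef_rot: [-3.141, 0.0, -0.071]
wrist_force: [-0.2, -0.1, -3.2]
finger_gap: 47.6
finger_force: 20.0
clock: 7.65
eef_pos: [461.6, -315.9, 128.1]
eef_rot: [-3.141, 0.0, -0.069]
wrist_force: [-0.2, -0.7, -2.9]
finger_gap: 47.6
finger_force: 20.0
[ 461.60049715 -315.90027369  128.13389468] [-3.14133739e+00  3.94522989e-04 -6.93479981e-02] [-0.19945362 -0.72322717 -2.8651925 ]
```

View pics/w4.png

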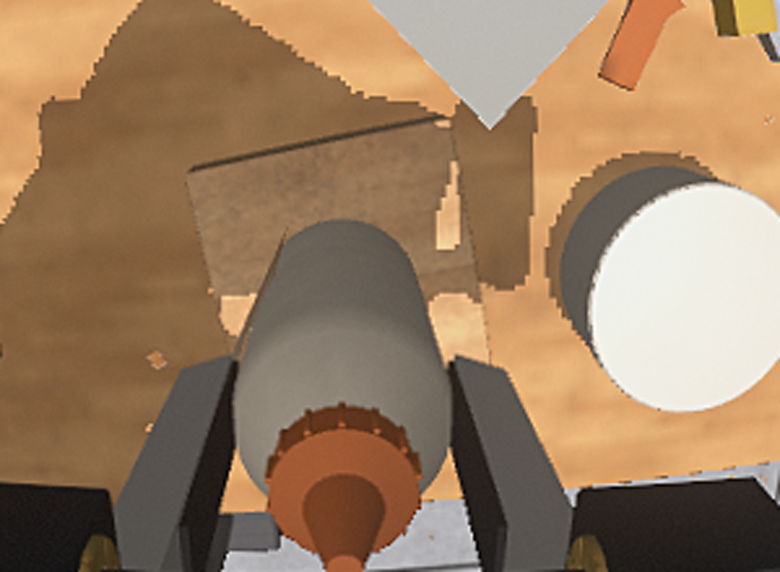

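The bottle is over the board. The board's back corners are at (188,172) and (443,122) in the crop, and the bottle's far base edge is at (342,220).

Run:
```python
from h import *
p=dict(np.load("w4.npz"));g=lambda u,v,z:plane(p,150+u/2.6,100+v/2.6,z,True)
bl,br=g(188,172,18),g(443,122,18);print(bl,br,np.linalg.norm(bl-br))
d=(br-bl)/np.linalg.norm(br-bl);print("ctr",(bl+br)/2+45*np.array([d[1],-d[0],0]))
print("left pt",g(213,290,18),"right pt",g(490,355,18),"bottle far",g(342,220,36))
```

```text
[ 500.49374631 -267.81218049   18.        ] [ 511.01322256 -352.75181843   18.        ] 85.58855924596341
ctr [ 461.09466857 -315.81283718   18.        ]
left pt [ 459.26791729 -271.90020744   18.        ] right pt [ 428.73490575 -366.2387962    18.        ] bottle far [ 484.35294382 -317.87994035   36.        ]
```

```bash
python3 -m creep '[[-0.2,[0,0,0.5],0],[-0.2,[0,0,1.1],0],[-0.2,[0,0,1.5],0],[-0.2,[0,0,1.65],0],[-0.2,[0,0,1.65],0],[-0.2,[0,0,1.65],0]]'
python3 -m creep '[[-0.2,[0,0,0.05],0],[-0.2,[0,0,0.1],0],[-0.2,[0,0,0.15],0],[-0.2,[0,0,0.15],0]]'
```

```text
clock: 8.3
eef_pos: [461.7, -316.1, 112.1]
eef_rot: [3.142, -0.0, -0.07]
wrist_force: [-0.3, -1.1, -2.9]
finger_gap: 47.8
finger_force: 20.0
clock: 8.7
eef_pos: [461.6, -316.1, 110.5]
eef_rot: [3.142, -0.0, -0.07]
wrist_force: [-0.1, 0.1, -2.6]
finger_gap: 47.6
finger_force: 20.0
```

```bash
python3 -m creep '[[-0.2,[0,0,0.05],0],[-0.2,[0,0,0.1],0],[-0.2,[0,0,0.1],0]]'
python3 -m creep '[[-0.2,[0,0,0.05],0],[-0.2,[0,0,0.1],0],[-0.2,[0,0,0.1],0]]'
```

```text
clock: 9.0
eef_pos: [461.9, -316.1, 110.4]
eef_rot: [3.141, -0.001, -0.069]
wrist_force: [-1.8, 3.0, 7.5]
finger_gap: 47.9
finger_force: 20.0
clock: 9.3
eef_pos: [462.2, -316.1, 110.3]
eef_rot: [3.141, -0.002, -0.069]
wrist_force: [-4.2, 5.6, 17.3]
finger_gap: 47.7
finger_force: 20.0
```

```bash
python3 -m creep '[[-0.2,[0,0,-0.08],0],[-0.2,[0,0,-0.16],0],[-0.2,[0,0,-0.16],0]]'
python3 -m creep '[[0.1,[0,0,0],0],[0.2,[0,0,0],0],[0.5,[0,0,0],0],[0.8,[0,0,0],0],[1,[0,0,0],0],[1,[0,0,0],0],[1,[0,0,0],0]]'
```

```text
clock: 9.6
eef_pos: [461.8, -316.1, 110.4]
eef_rot: [3.141, -0.001, -0.069]
wrist_force: [-1.2, 3.2, 4.5]
finger_gap: 47.6
finger_force: 20.0
clock: 10.3
eef_pos: [461.6, -316.1, 110.0]
eef_rot: [3.142, -0.0, -0.07]
wrist_force: [-0.0, -0.1, -0.0]
finger_gap: 92.1
finger_force: 0.0
```

```bash
python3 -m creep '[[1,[0,0,-0.7],0],[1,[0,0,-2],0],[1,[0,0,-4],0],[1,[0,0,-7],0],[1,[0,0,-10],0],[1,[0,0,-13],0],[1,[0,0,-15],0],[1,[0,0,-16],0],[1,[0,-0.2,-16.2],0],[1,[-0.2,-2,-16.2],0],[1,[-0.5,-5,-16.2],0]]'
python3 - <<'E'
from h import *
im=manip.camera("top");p=manip.camera_params("top");cv2.imwrite("pics/top1.png",im[:,:,::-1])
h=cv2.cvtColor(im,cv2.COLOR_RGB2HSV);m=cv2.inRange(h,(3,150,100),(12,255,255))
x0=proj(p,(461,-316,155));n,l,s,c=cv2.connectedComponentsWithStats(m)
print(x0,[(s[i].tolist(),c[i].round(1)) for i in range(1,n) if np.hypot(*(c[i]-x0))<30 and s[i,4]>3])
E
python3 -m creep '[[1,[-0.3,-3,0],-0.8],[1,[-0.7,-7,0],-2.3],[1,[-1.1,-11,0],-3.9],[1,[-1.5,-15,0],-5.5],[1,[-2,-19,0],-7.1],[1,[-2.4,-23,0],-8.7],[1,[-2.8,-27,0],-10.3],[1,[-3.2,-31,0],-11.9],[1,[-3.6,-35,0],-13.5],[1,[-4,-39,0],-15],[1,[-4.4,-42.5,0],-16.5],[1,[-4.7,-45,0],-17.8]]'
python3 - <<'E'
from h import *
s=manip.read_state();P=s['eef_pos'];y=s['eef_rot'][2];print(P,y)
d=np.array([440,310])-P[:2];print(d@[np.cos(y),np.sin(y)],d@[np.sin(y),-np.cos(y)])
E
```

```text
clock: 11.4
eef_pos: [459.6, -265.8, 270.7]
eef_rot: [-3.141, 0.002, -0.071]
wrist_force: [0.9, -0.6, 0.0]
finger_gap: 94.0
finger_force: 0.0
[407.41761386 250.31923738] []
clock: 12.65
eef_pos: [443.6, 188.3, 271.1]
eef_rot: [-3.14, 0.001, 1.49]
wrist_force: [0.1, -0.6, 0.7]
finger_gap: 94.1
finger_force: 0.0
[443.62862442 188.34165632 271.06975532] 1.4904643424723287
120.97482905123013 -13.379470803220283
```

```bash
python3 -m creep '[[1,[1.5,-0.2,0],0],[1,[4,-0.4,0],0],[1,[6,-0.6,0],0],[1,[6,-0.6,0],0],[1,[6,-0.6,0],0],[1,[6,-0.6,0],0]]'
cat > snap.py <<'E'
import sys
from h import *
p=manip.camera_params("wrist");im=manip.camera("wrist");np.savez(sys.argv[1]+".npz",im=im,**p)
E
python3 snap.py w5
python3 -m creep '[[1,[1.5,0,1],0],[1,[4,0,3],0],[1,[6,0,5],0],[1,[6.5,0,6],0],[1,[6.5,0,6],0],[1,[6.5,0,6],0],[1,[6.5,0,6],0]]'
python3 snap.py w6
python3 - <<'E'
from h import *
o=np.zeros((600,800,3),np.uint8)
for i,n in enumerate(("w5","w6")):
    q=np.load(n+".npz");print(q['origin'],proj(q,(433,336,70),True),proj(q,(499,329,58),True))
    o[:,i*400:i*400+400]=cv2.resize(q['im'][:300,180:380,::-1],(400,600),interpolation=2)
cv2.imwrite("pics/w56.png",o)
E
```

```text
clock: 13.25
eef_pos: [443.6, 245.9, 271.7]
eef_rot: [-3.141, 0.0, 1.483]
wrist_force: [-0.9, -0.3, -0.3]
finger_gap: 93.9
finger_force: 0.0
clock: 14.0
eef_pos: [449.7, 311.0, 213.1]
eef_rot: [3.14, -0.001, 1.483]
wrist_force: [-0.4, 0.4, 0.3]
finger_gap: 94.0
finger_force: 0.0
[449.79571586 324.24730462 436.29999338] [266.06529024 106.91249959] [324.21499482 108.71943289]
[455.59771595 389.11388917 377.78466422] [262.86197803 173.77634681] [329.7495079  173.05420913]
```

View pics/w56.png

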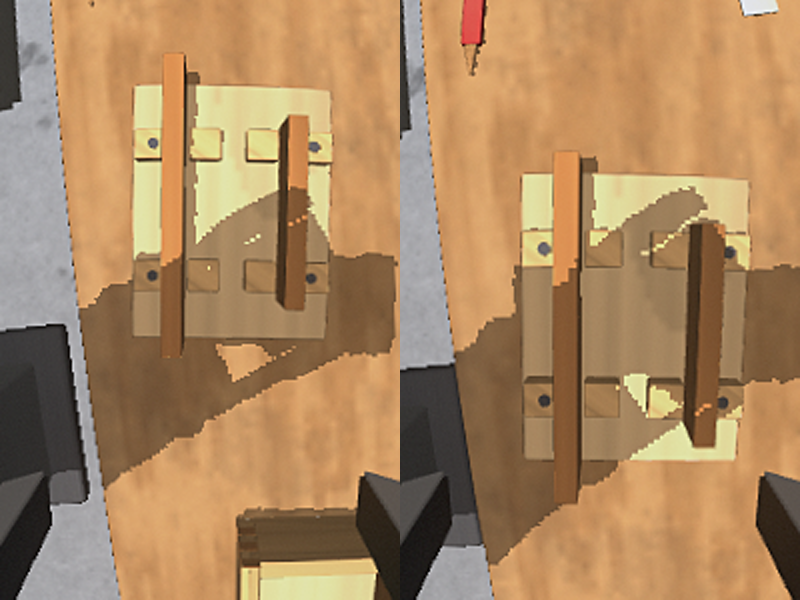

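In both views the long divider stands in the front slot. Its top-edge ends are at (174,53) and (172,355) in the left panel, and at (567,152) and (566,502) in the right panel. The short panel is behind it.

Run:
```python
from h import *
a=dict(np.load("w5.npz"));b=dict(np.load("w6.npz"))
A=lambda u,v:(180+u/2,v/2); B=lambda u,v:(180+(u-400)/2,v/2)
for n,u,v in(("far",(174,53),(567,152)),("near",(172,355),(566.5,502))):
    x,e=tri([ray(a,*A(*u),True),ray(b,*B(*v),True)]);print(n,x.round(1),e)
for f,q,pts in((A,a,((174,53),(172,355))),(B,b,((567,152),(566.5,502)))):
    F,N=[plane(q,*f(*u),70,True) for u in pts];d=F-N
    print(F.round(1),N.round(1),((F+N)/2).round(1),np.linalg.norm(d).round(1),np.degrees(np.arctan2(d[1],d[0])).round(2))
l,r=[plane(b,*B(*u),70,True) for u in((555,330),(579,330))];print("thick",np.linalg.norm(l-r))
s=manip.read_state();print(s['eef_pos'],s['eef_rot'])
```

```text
far [442.2 429.1  69. ] [0.1, 0.1]
near [425.2 256.   70.1] [0.2, 0.2]
[442.1 428.8  70. ] [425.4 255.9  70. ] [433.7 342.4  70. ] 173.7 84.46
[442.3 428.9  70. ] [425.1 256.   70. ] [433.7 342.5  70. ] 173.8 84.29
thick 11.491981135711816
[449.75317    310.96175646 213.10436057] [ 3.14021532e+00 -9.46964926e-04  1.48301222e+00]
```

```bash
python3 -m creep '[[0,[1,-0.6,0],0.05],[-0.15,[2.4,-1.5,0.5],0.1],[-0.15,[3,-1.87,2],0.11],[-0.15,[3,-1.87,4.5],0.11],[-0.15,[3,-1.87,7],0.11],[-0.15,[3,-1.87,9.5],0.11],[-0.15,[3,-1.87,12],0.11],[-0.15,[3,-1.87,13.8],0.11],[-0.15,[3,-1.87,15],0.11],[-0.15,[3,-1.87,15.8],0.11],[-0.15,[3,-1.87,16.05],0.11],[-0.15,[3,-1.87,16.05],0.11]]' 10
python3 -m creep '[[-0.15,[0,0,0],0],[-0.5,[0,0,0],0],[-1,[0,0,0],0],[-1,[0,0,0],0],[-1,[0,0,0],0],[-1,[0,0,0],0],[-1,[0,0,0],0]]' 10
```

```text
clock: 15.25
eef_pos: [433.5, 343.1, 51.9]
eef_rot: [3.141, -0.0, 1.474]
wrist_force: [-0.0, -0.4, 0.1]
finger_gap: 39.8
finger_force: 0.0
clock: 15.95
eef_pos: [433.4, 342.9, 51.6]
eef_rot: [3.142, -0.0, 1.474]
wrist_force: [0.1, 0.5, 1.9]
finger_gap: 12.0
finger_force: 10.0
```

```bash
python3 -m creep '[[-1,[0,0,0],0],[-1,[0,0,0],0],[-1,[0,0,-0.3],0],[-1,[0,0,-0.9],0],[-1,[0,0,-1.8],0],[-1,[0,0,-3],0],[-1,[0,0,-4.5],0],[-1,[0,0,-6.5],0],[-1,[0,0,-8.5],0],[-1,[0,0,-10.5],0],[-1,[0,0,-12.3],0],[-1,[0,0,-13],0]]' 30
python3 -m creep '[[-1,[0,0,0],0],[-1,[0,0,0],0]]'
python3 snap.py w7
python3 - <<'E'
from h import *
q=np.load("w7.npz");cv2.imwrite("pics/w7.png",cv2.resize(q['im'][:,:,::-1],(800,600),interpolation=2))
E
```

```text
clock: 17.15
eef_pos: [433.8, 343.2, 184.2]
eef_rot: [3.139, -0.002, 1.474]
wrist_force: [0.4, -0.5, -1.2]
finger_gap: 11.8
finger_force: 30.0
clock: 17.35
eef_pos: [433.1, 342.7, 181.0]
eef_rot: [-3.141, 0.001, 1.474]
wrist_force: [0.5, 0.1, -0.7]
finger_gap: 12.1
finger_force: 30.0
```

View pics/w7.png

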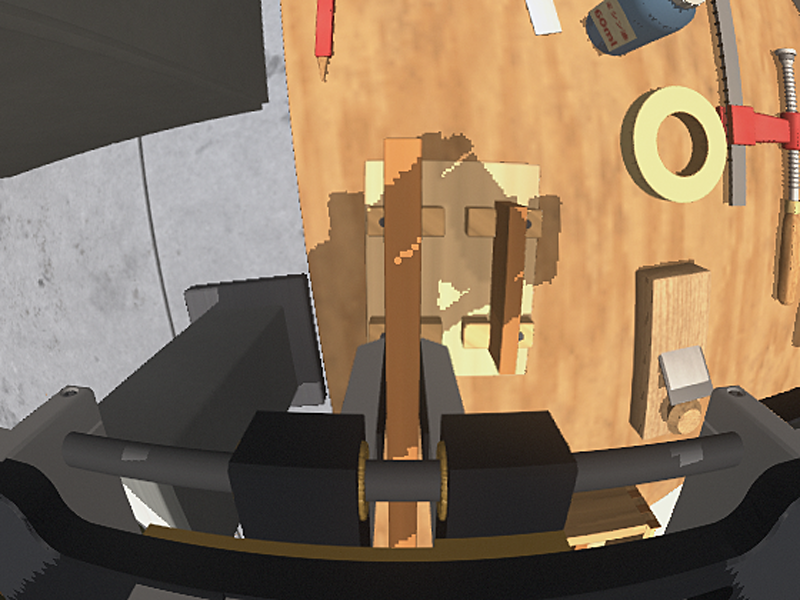

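The divider is held level, with its far end at (385..421,138) and everything else still in place. Next I will refine the insert's pose from edge fits in the stored wrist images and check the camera bias against the held divider.

```bash
cat > fit.py <<'E'
from h import *
# sample profiles across each outer rim edge, back-project edge pixels to z=70, fit lines
def fit(q,c0,yaw,half=6,verbose=True):
    g=cv2.GaussianBlur(q['im'],(3,3),0).astype(float); cs,sn=np.cos(yaw),np.sin(yaw)
    w=lambda x,y,z=70:np.array([c0[0]+cs*x-sn*y,c0[1]+sn*x+cs*y,z]); out={}
    for n,pts,nrm in(('F',[(-95,t) for t in np.linspace(-140,140,57)],(-1,0)),('B',[(95,t) for t in np.linspace(-140,140,57)],(1,0)),
                 ('L',[(t,150) for t in np.linspace(-85,85,35)],(0,1)),('R',[(t,-150) for t in np.linspace(-85,85,35)],(0,-1))):
        P=[]
        for x,y in pts:
            ds=np.arange(-half,half+.1,.5); uv=np.array([proj(q,w(x+nrm[0]*d,y+nrm[1]*d),True) for d in ds],np.float32)
            if uv.min()<2 or uv[:,0].max()>557 or uv[:,1].max()>417: continue
            pr=cv2.remap(g.astype(np.float32),uv[:,0].copy()[None],uv[:,1].copy()[None],1)[0]
            gr=np.linalg.norm(pr[3:]-pr[:-3],axis=1)
            if gr.max()<35: continue
            k=np.argmax(gr); P.append((x if nrm[1] else y, ds[k]+.75))
        P=np.array(P)
        if len(P)<8: continue
        for _ in range(4):
            a=np.polyfit(P[:,0],P[:,1],1); r=P[:,1]-np.polyval(a,P[:,0]); P=P[abs(r)<max(1.0,2*np.median(abs(r)))]
        out[n]=(round(a[1],2),round(np.degrees(a[0]),2),len(P),round(np.std(r),2))
    return out
E
python3 - <<'E'
from fit import *
for n in("w1","w2","w3"): 
    q=dict(np.load(n+".npz"));print(n,fit(q,(538.3,-38.6),np.radians(-4.1)))
q=dict(np.load("w7.npz"))
T=np.array([433.1,342.7]);y=1.474
for a in(385,421):
    X=plane(q,a*.7,139*.7,199.4,True);d=X[:2]-T;print("div far end in tool x,y",d@[np.cos(y),np.sin(y)],d@[np.sin(y),-np.cos(y)])
E
```

```text
w1 {'F': (np.float64(-1.08), np.float64(-0.36), 15, np.float64(0.31)), 'B': (np.float64(-0.5), np.float64(0.22), 35, np.float64(0.38)), 'R': (np.float64(-1.39), np.float64(0.48), 18, np.float64(0.33))}
w2 {'F': (np.float64(-0.7), np.float64(-0.28), 49, np.float64(0.5)), 'B': (np.float64(-0.53), np.float64(0.16), 34, np.float64(0.34)), 'R': (np.float64(-1.47), np.float64(0.36), 26, np.float64(0.39))}
w3 {'F': (np.float64(-1.45), np.float64(-0.14), 18, np.float64(0.33)), 'B': (np.float64(-0.42), np.float64(0.24), 43, np.float64(0.31)), 'L': (np.float64(-0.37), np.float64(-0.42), 12, np.float64(0.33)), 'R': (np.float64(-1.66), np.float64(0.29), 27, np.float64(0.26))}
div far end in tool x,y 87.01718651999175 -6.289486475861364
div far end in tool x,y 87.02447026702653 4.852715135455634
```

```bash
python3 -m creep '[[-1,[-0.4,0.15,0],0.1],[-1,[-1.3,0.5,0],0.5],[-1,[-2.8,1,0],1.1],[-1,[-4.8,1.7,0],1.9],[-1,[-7,2.4,0],2.8],[-1,[-9.2,3.2,0],3.8],[-1,[-11.4,3.9,0],4.8],[-1,[-13.6,4.7,0],5.8],[-1,[-15.8,5.5,0],6.8],[-1,[-18,6.2,0],7.7],[-1,[-19.8,6.8,0],8.5],[-1,[-20.7,7.1,0],9]]'
python3 -m creep '[[-1,[0,0,0],0],[-1,[0,0,0],0]]'
cat > to.py <<'E'
import sys
from h import *
x,y,z,yaw=map(float,sys.argv[1:]);s=manip.read_state();P=s['eef_pos'];a=s['eef_rot'][2];d=np.array([x,y])-P[:2]
print("pose",P.round(2),s['eef_rot'].round(4),"shift cm",(np.array([d@[np.cos(a),np.sin(a)],d@[np.sin(a),-np.cos(a)],P[2]-z])/10).round(3),"turn",round(-(yaw-np.degrees(a))/5,3))
E
python3 to.py 535.5 -84.5 150 -4.4
```

```text
clock: 18.6
eef_pos: [484.2, 127.8, 181.5]
eef_rot: [3.141, 0.0, 0.682]
wrist_force: [-0.5, -0.2, -0.4]
finger_gap: 11.8
finger_force: 30.0
clock: 18.8
eef_pos: [483.9, 130.1, 181.5]
eef_rot: [-3.141, -0.0, 0.689]
wrist_force: [0.4, -0.1, -0.8]
finger_gap: 11.6
finger_force: 30.0
pose [483.9  130.1  181.52] [-3.1414 -0.      0.6892] shift cm [-9.664 19.843  3.152] turn 8.777
```

```bash
python3 -m creep '[[-1,[-0.2,0.4,0],0.2],[-1,[-0.7,1.4,0],0.6],[-1,[-1.5,3,0],1.3],[-1,[-2.5,5,0],2.2],[-1,[-3.5,7.2,0],3.2],[-1,[-4.6,9.4,0],4.2],[-1,[-5.7,11.6,0],5.2],[-1,[-6.7,13.8,0],6.2],[-1,[-7.8,16,0],7.1],[-1,[-8.7,18,0],8],[-1,[-9.4,19.4,0.5],8.6],[-1,[-9.65,19.85,1.2],8.78]]'
python3 -m creep '[[-1,[0,0,0.7],0],[-1,[0,0,1.6],0],[-1,[0,0,2],0],[-1,[0,0,2],0],[-1,[0,0,2],0],[-1,[0,0,2],0]]'
python3 to.py 535.5 -84.5 123.6 -4.4
python3 snap.py w8
python3 - <<'E'
from fit import *
q=dict(np.load("w8.npz"));print(fit(q,(538.5,-38),np.radians(-4.4)))
i=q['im'][:,:,::-1];o=cv2.resize(i[0:300,80:480],(800,600),interpolation=2)
cv2.imwrite("pics/w8.png",o)
for X in((618.4+4,-90.8,70),(535,-84.5,70)): print((proj(q,X,True)-[80,0])*2)
E
```

```text
clock: 20.0
eef_pos: [535.9, -85.9, 169.1]
eef_rot: [3.141, -0.0, -0.08]
wrist_force: [-0.7, 0.4, -1.0]
finger_gap: 12.0
finger_force: 30.0
clock: 20.6
eef_pos: [535.9, -84.4, 149.9]
eef_rot: [3.141, -0.001, -0.077]
wrist_force: [0.0, 0.3, -0.4]
finger_gap: 11.8
finger_force: 30.0
pose [535.89 -84.39 149.92] [ 3.1415e+00 -7.0000e-04 -7.6900e-02] shift cm [-0.038  0.014  2.632] turn -0.001
{'F': (np.float64(5.08), np.float64(-0.05), 20, np.float64(0.24)), 'B': (np.float64(-0.29), np.float64(-0.01), 50, np.float64(0.26)), 'L': (np.float64(-1.37), np.float64(0.14), 10, np.float64(0.35)), 'R': (np.float64(-0.94), np.float64(-0.14), 24, np.float64(0.26))}
[401.19497675 208.52622493]
[402.38062311 434.69881086]
```

View pics/w8.png

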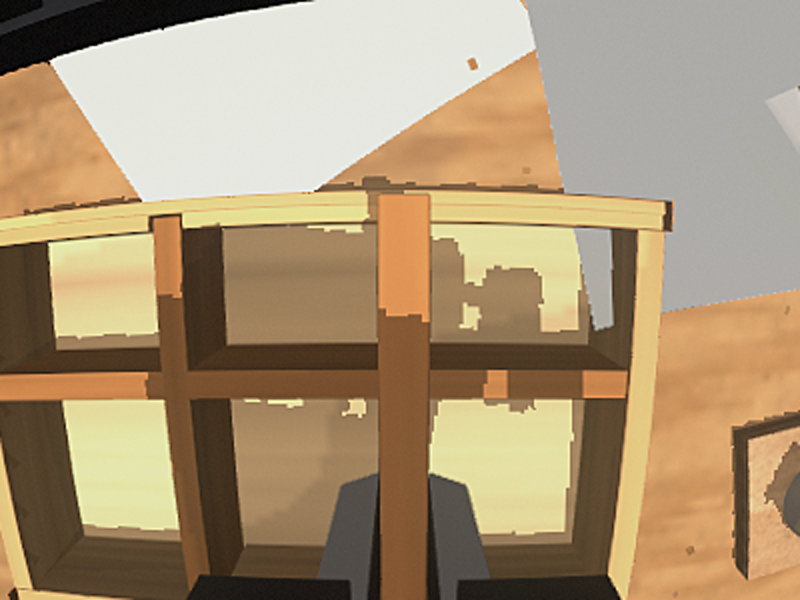

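The divider hangs over the insert with its far end at (378..430,195), crossing the back wall above the groove. It runs parallel to the cross divider.

Run:
```python
from h import *
q=dict(np.load("w8.npz"));T=np.array([535.89,-84.39]);y=-.0769;zt=149.9+18.4
g=cv2.cvtColor(q['im'],cv2.COLOR_RGB2HSV).astype(int)
for v in(100,105,115,125,140):
    row=q['im'][v].astype(int);s=slice(262,302);gr=np.abs(np.diff(row[255:310],axis=0)).sum(1)
    L=255+np.argmax(gr[:25]);Rr=280+np.argmax(gr[25:])
    o=[]
    for u in(L+.5,Rr+.5):
        d=plane(q,u,v,zt,True)[:2]-T;o.append((d@[np.cos(y),np.sin(y)],d@[np.sin(y),-np.cos(y)]))
    print(v,L,Rr,np.round(o,2).tolist(),"mid",round((o[0][1]+o[1][1])/2,2))
c=q['im'][:,280].astype(int);k=85+np.argmax(np.abs(np.diff(c[85:110],axis=0)).sum(1));print("far end",k,(plane(q,280,k+.5,zt,True)[:2]-T)@[np.cos(y),np.sin(y)])
```

```text
100 263 294 [[85.17, -7.61], [85.15, 6.12]] mid -0.75
105 263 295 [[82.91, -7.62], [82.9, 6.57]] mid -0.53
115 261 295 [[78.42, -8.53], [78.39, 6.58]] mid -0.97
125 268 308 [[73.89, -5.43], [73.95, 12.42]] mid 3.49
140 268 295 [[67.12, -5.46], [67.12, 6.64]] mid 0.59
far end 91 88.96043282193983
```

Run:
```python
from fit import *
def bias(n,T,y,zt):
    q=dict(np.load(n+".npz"));g=cv2.GaussianBlur(q['im'],(3,3),0).astype(np.float32);r=[]
    ex,ey=np.array([np.cos(y),np.sin(y)]),np.array([np.sin(y),-np.cos(y)])
    for x in np.arange(40,86,1.5):
        e=[]
        for sg in(-1,1):
            ds=np.arange(-3,3.01,.15);uv=np.array([proj(q,[*(T+ex*x+ey*(sg*6+d)),zt],True) for d in ds],np.float32)
            pr=cv2.remap(g,uv[:,0].copy()[None],uv[:,1].copy()[None],1)[0];gr=np.linalg.norm(pr[4:]-pr[:-4],axis=1)
            k=np.argmax(gr)
            if gr[k]>30: e.append(sg*6+ds[k]+.3)
        if len(e)==2 and 11<e[1]-e[0]<13: r.append((x,(e[0]+e[1])/2))
    r=np.array(r);print(n,len(r),"mid",np.median(r[:,1]).round(2),np.std(r[:,1]).round(2),"slope deg",np.degrees(np.polyfit(r[:,0],r[:,1],1)[0]).round(2))
bias("w7",np.array([433.1,342.7]),1.474,199.4);bias("w8",np.array([535.89,-84.39]),-.0769,168.3)
for n in("w1","w2","w3","w8"):print(n,fit(dict(np.load(n+".npz")),(538.5,-38.1),np.radians(-4.4),5))
# long-divider notch edges along insert y at z=68 (expected -39,-53), groove walls at front/back face
for n in("w1","w2","w3"):
    q=dict(np.load(n+".npz"));g=cv2.GaussianBlur(q['im'],(3,3),0).astype(np.float32);c,s=np.cos(np.radians(-4.4)),np.sin(np.radians(-4.4))
    for name,xs,z in(("notch",np.arange(16,25,1.),68),("gb",np.arange(84.5,88,.7),70),("gf",np.arange(-87.5,-84,.7),70)):
        o=[]
        for y0 in(-39,-53):
            e=[]
            for x in xs:
                ds=np.arange(-4,4.01,.2);uv=np.array([proj(q,[538.5+c*x-s*(y0+d),-38.1+s*x+c*(y0+d),z],True) for d in ds],np.float32)
                pr=cv2.remap(g,uv[:,0].copy()[None],uv[:,1].copy()[None],1)[0];gr=np.linalg.norm(pr[4:]-pr[:-4],axis=1);k=np.argmax(gr)
                if gr[k]>20:e.append(y0+ds[k]+.4)
            o.append((round(float(np.median(e)),1) if e else None,len(e)))
        print(n,name,o)
```

```text
w7 18 mid -0.98 0.05 slope deg 0.0
w8 9 mid 0.3 0.14 slope deg 0.69
w1 {'F': (np.float64(-0.97), np.float64(-0.09), 13, np.float64(0.27)), 'B': (np.float64(-0.59), np.float64(-0.08), 39, np.float64(0.41)), 'R': (np.float64(-0.96), np.float64(0.3), 18, np.float64(0.35))}
w2 {'F': (np.float64(-0.56), np.float64(0.04), 49, np.float64(0.53)), 'B': (np.float64(-0.56), np.float64(-0.15), 45, np.float64(0.42)), 'R': (np.float64(-0.92), np.float64(0.12), 22, np.float64(0.3))}
w3 {'F': (np.float64(-0.96), np.float64(-0.01), 16, np.float64(0.35)), 'B': (np.float64(-0.51), np.float64(-0.05), 51, np.float64(0.37)), 'L': (np.float64(-0.98), np.float64(-0.0), 13, np.float64(0.37)), 'R': (np.float64(-1.09), np.float64(0.01), 25, np.float64(0.27))}
w8 {'F': (np.float64(4.2), np.float64(0.0), 21, np.float64(0.21)), 'B': (np.float64(-0.27), np.float64(-0.0), 54, np.float64(0.27)), 'L': (np.float64(-1.11), np.float64(-0.03), 11, np.float64(0.37)), 'R': (np.float64(-1.15), np.float64(-0.05), 25, np.float64(0.24))}
w1 notch [(-40.6, 9), (None, 0)]
w1 gb [(-39.4, 5), (-53.6, 5)]
w1 gf [(-39.0, 5), (-52.7, 4)]
w2 notch [(-38.2, 3), (-53.4, 9)]
w2 gb [(-38.8, 5), (-53.0, 5)]
w2 gf [(-38.2, 5), (-53.6, 5)]
w3 notch [(-41.8, 2), (-52.6, 9)]
w3 gb [(-38.2, 5), (-52.4, 5)]
w3 gf [(None, 0), (None, 0)]
```

```bash
python3 -m creep '[[-1,[0,0,0.4],0],[-1,[0,0,1],0],[-1,[0,0,1.6],0],[-1,[0,0,2.1],0],[-1,[0,0,2.5],0],[-1,[0,0,2.6],0],[-1,[0,0,2.6],0],[-1,[0,0,2.6],0],[-1,[0,0,2.6],0],[-1,[0,0,2.6],0]]'
cat > fin.py <<'E'
from fit import *
for i in range(3):
    s=manip.read_state();q=dict(manip.camera_params("wrist"));q['im']=manip.camera("wrist");np.savez("w9.npz",**q)
    T=s['eef_pos'][:2];y=s['eef_rot'][2];zt=s['eef_pos'][2]+18.4
    g=cv2.GaussianBlur(q['im'],(3,3),0).astype(np.float32);r=[];ex,ey=np.array([np.cos(y),np.sin(y)]),np.array([np.sin(y),-np.cos(y)])
    E={-1:[],1:[]}
    for x in np.arange(35,86,1.5):
        for sg in(-1,1):
            ds=np.arange(-3,3.01,.15);uv=np.array([proj(q,[*(T+ex*x+ey*(sg*6+d)),zt],True) for d in ds],np.float32)
            pr=cv2.remap(g,uv[:,0].copy()[None],uv[:,1].copy()[None],1)[0];gr=np.linalg.norm(pr[4:]-pr[:-4],axis=1);k=np.argmax(gr)
            if gr[k]>25:E[sg].append((x,sg*6+ds[k]+.3))
    print(s['eef_pos'].round(2),s['eef_rot'].round(4),"cam-T",(q['origin']-s['eef_pos']).round(2))
    for sg in E: e=np.array(E[sg]);print("  edge",sg,len(e),np.percentile(e[:,1],[25,50,75]).round(2),np.degrees(np.polyfit(e[:,0],e[:,1],1)[0]).round(2))
    print("  ",fit(q,(538.5,-38.1),np.radians(-4.4),5))
E
python3 fin.py
```

```text
clock: 21.65
eef_pos: [535.8, -84.6, 123.7]
eef_rot: [-3.142, -0.0, -0.077]
wrist_force: [-0.6, 0.3, -0.1]
finger_gap: 11.7
finger_force: 30.0
[535.76 -84.57 123.7 ] [-3.1416e+00 -2.0000e-04 -7.7300e-02] cam-T [ 77.75  -6.33 164.65]
  edge -1 29 [-5.85 -5.55 -5.1 ] -1.84
  edge 1 29 [5.85 6.15 6.45] 0.17
   {'B': (np.float64(-0.11), np.float64(-0.08), 55, np.float64(0.38)), 'L': (np.float64(-1.21), np.float64(0.29), 17, np.float64(0.32)), 'R': (np.float64(-1.23), np.float64(-0.02), 25, np.float64(0.1))}
[535.77 -84.56 123.67] [-3.1416e+00 -2.0000e-04 -7.7400e-02] cam-T [ 77.74  -6.34 164.64]
  edge -1 29 [-5.85 -5.55 -5.1 ] -1.83
  edge 1 29 [5.85 6.3  6.45] 0.12
   {'B': (np.float64(-0.06), np.float64(-0.08), 55, np.float64(0.41)), 'L': (np.float64(-1.28), np.float64(0.32), 17, np.float64(0.34)), 'R': (np.float64(-1.25), np.float64(-0.0), 25, np.float64(0.0))}
[535.72 -84.57 123.64] [ 3.1416e+00 -1.0000e-04 -7.7400e-02] cam-T [ 77.78  -6.33 164.63]
  edge -1 29 [-5.85 -5.55 -5.1 ] -1.74
  edge 1 29 [5.85 6.15 6.45] 0.22
   {'B': (np.float64(-0.03), np.float64(-0.07), 55, np.float64(0.44)), 'L': (np.float64(-1.24), np.float64(0.36), 16, np.float64(0.4)), 'R': (np.float64(-1.27), np.float64(-0.02), 27, np.float64(0.09))}
```

```bash
python3 -m creep '[[-1,[0,-0.02,0],0],[-1,[0,-0.045,0],0],[-1,[0,-0.045,0],0],[-1,[0,-0.045,0],0],[-1,[0,-0.045,0],0],[-1,[0,-0.045,0],0]]'
python3 to.py 535.5 -84.1 123.6 -4.4
python3 - <<'E'
from h import *
for n in("scene","top"):
    p=manip.camera_params(n);im=manip.camera(n);h=cv2.cvtColor(im,cv2.COLOR_RGB2HSV);m=cv2.inRange(h,(2,160,90),(11,255,255))
    x0=proj(p,(461.6,-316,148));N,l,s,c=cv2.connectedComponentsWithStats(m)
    print(n,x0.round(1),[(s[i].tolist(),c[i].round(1).tolist()) for i in range(1,N) if np.hypot(*(c[i]-x0))<12 and s[i,4]>3], im[int(x0[1])-4:int(x0[1])+5:4,int(x0[0])].tolist())
q=dict(np.load("w9.npz"));x0=proj(q,(461.6,-316,148),True);h=cv2.cvtColor(q['im'],cv2.COLOR_RGB2HSV);m=cv2.inRange(h,(2,150,60),(14,255,255))
N,l,s,c=cv2.connectedComponentsWithStats(m);print(x0,[(s[i].tolist(),c[i].round(1).tolist()) for i in range(1,N) if np.hypot(*(c[i]-x0))<40 and s[i,4]>10])
E
```

```text
clock: 22.4
eef_pos: [535.7, -84.1, 123.5]
eef_rot: [3.142, 0.0, -0.077]
wrist_force: [-0.1, 0.6, -1.4]
finger_gap: 11.9
finger_force: 30.0
pose [535.75 -84.11 123.55] [ 3.1416  0.     -0.0774] shift cm [-0.025  0.    -0.005] turn -0.007
scene [387.9 195.2] [([387, 192, 3, 3, 5], [388.0, 193.4]), ([385, 197, 6, 3, 7], [387.4, 198.3])] [[120, 74, 45], [236, 129, 49], [160, 96, 58]]
top [406.6 250.4] [([402, 247, 8, 8, 42], [405.4, 250.1])] [[217, 134, 84], [144, 85, 51], [227, 138, 83]]
[577.38234595 319.23202761] []
```

```bash
python3 -c "
from cell import manip
print(manip.sign_off())"
```

```text
the job is handed in; nothing more can be done
None
```

The job is handed in: the glue bottle stands upright in the middle of the ply scrap, and the divider is held level over its empty grooves, notch over the long divider's notch, with its lower edge about 10 mm above the rim (in line to about 1 mm by the camera measurements).

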